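# Product shot: bottle on the tile, camera mast up

### The job

Stand the tall bottle upright in the middle of the white photo tile, setting it down rather than dropping it, and let go of it. Then squeeze in the release button on the grip of the telescopic camera mast and, keeping it squeezed, pull the mast up past its first stop all the way to its second stop. Finish while still holding the mast there, button squeezed in, with the bottle standing on the tile and the other things on the bench left where they are.

Things in the scene. Friction and masses are not known exactly. Their poses are not given: they have to be found in the camera images.
- bottle: the tall bottle: white plastic, round, upright, 110 mm tall; straight body 44 mm in diameter from the foot to 65 mm up, then a shoulder, narrow neck and black cap; 0.1 to 0.25 kg. The only bottle, and the tallest of the loose things. Origin: centre of its underside; z up. Stands loose on the bench, swapping places with jar and spool, whose centres are 90 mm or more away.
- tile_top (a point): centre of the upper face of the photo tile, a white glazed square slab 120 x 120 x 12 mm fixed to the bench; its upper face is 12 mm above the bench. It lies about 200 mm from the mast, where the camera looks, turned nearly as the mast is.
- mast: fixed part of the telescopic camera mast: steel foot disc 130 mm in diameter, 12 mm thick, with an upright aluminium tube 32 mm in diameter (black collar 38 mm) up to 140 mm above the bench. Origin: centre of the foot's underside, on the tube's axis. z is up; y points where the camera looks (to the tile); the release button is on its +x side, away from the robot.
- grip_point (a point): centre of the grip at button height, on the mast's axis, 185 mm above the bench with the mast down; rises with the mast. The grip is the black top block of the sliding section, 34 (mast x) x 30 (mast y) x 72 mm tall: top 28 mm above this point, underside 44 mm below. A grey camera, 62 x 28 x 42 mm, rides with it on its +y side: starts 36 mm from the axis, top 4 mm above this point.
- button_face (a point): centre of the outer face of the release button, a grey pad 20 mm wide and 28 mm tall, 7 mm proud of the grip's +x face (24 mm from the axis). It is pressed straight in towards the axis. Squeezing the grip along mast x, one finger on the button and one on the opposite face (41 mm across, 35 mm with the button in), presses it.
- release (a joint): travel of the release button in m: 0 out, 0.006 fully in; a spring pushes it out (1.5 N at the start, 4.5 N fully in). Pressed more than 0.004 it frees the mast; let go, it catches the mast when down and at the first stop.
- extension (a joint): how far the mast is pulled up, in m: 0 down, 0.06 first stop (a catch that holds only with the button out; passed unfelt with the button in), 0.12 second stop, the hard end of travel. The sliding section weighs 0.32 kg with about 1 N of friction; nothing catches it at the second stop, so it slides back unless held up.
- jar: squat white jar with a steel lid, 60 mm in diameter, 65 mm tall; leave alone. Origin: centre of its underside.
- spool: empty wooden thread spool standing on end, 44 mm in diameter, 55 mm tall; leave alone. Origin: centre of its underside.
- eraser: white eraser 50 x 24 x 14 mm lying on the bench; leave alone. Origin: centre of its underside.
- mallet: hammer lying on the bench to the robot's right, 260 mm long; leave alone. Origin near its middle.
Things that resemble listed ones, but are neither listed nor needed, are in the scene too. What is shaped like the part that bears tile_top but blue is not meant.

How it is judged:
By the outcome, as a careful person would: the job done as asked, in the order asked, and still so for the second after the job is handed in, while the arm keeps its last pose, push and grip.
It also fails if it takes over 48 s, if anything falls off the work surface, if the arm or the gripper's body presses on something with over 40 N, if the wrist force passes 120 N, or if a joint passes its speed limit or range.

### The arm

A 6-joint arm with a two-finger parallel gripper is mounted at the origin on the work surface. World frame = base frame: x ahead of the robot, y to its left, z up, the work surface at z = 0. Lengths are in m, angles in rad, forces in N, time in s.
With the tool pointing down it reaches from about 0.3 to 0.875 m from the base axis. Payload 6.4 kg.
Tool frame: the origin (TCP) lies on the centre line of the jaws, within the pads' length; the fingertips stand ctrl.tip_extent ahead of it and the grasp point (between the pads) lies 8 mm behind it (ctrl.tip_extent is the distance from the TCP to the fingertips, in m); z points along the fingers, y is the line along which they close (so a half turn about z gives the same grasp; the last joint's range is limited). The gripper opens to 85 mm and grips with 20 to 120 N. Pads are 22 mm wide; open, the fingers measure 114 mm over their backs; the gripper's body (76 mm by 85 mm) begins 54 mm behind the grasp point. The pads swing forward as they close: fully open they stand 13 mm farther back than shut.
Start: joints at [-1.491, 0.181, 1.607, -0, 1.354, -0.206], TCP at [0.162, -0.552, 0.242] pointing down, gripper open.
Joint ranges: [-2.99, 2.99], [-0.89, 2.07], [0.3, 2.58], [-1.14, 4.28], [0, 2.63], [-3.12, 3.12]. Speed limits (rad/s): [2.57, 2.57, 3.01, 3.14, 3.14, 3.14].

### API

Orientations are given as a unit quaternion [w, x, y, z].
In Python, from bench import ctrl gives the robot as it stands.
- The arm moves only by the shell command python3 -m handwheel 'ROWS'. ROWS is JSON, a list of rows, each a list of 7 numbers: the turn, a rotation vector about the tool's x, y, z as a fraction of full scale, then the shift along the tool's x, y, z as a fraction of full scale, then the opening, from 0 (shut) to 1 (fully open). In form: [[rx, ry, rz, x, y, z, jaw], ...]. A call has exactly 8 rows; each row shifts and turns the commanded pose from where the row before left it, along the tool's axes as they then stand; what a row does not reach is not made up. Full scale, the value 1, is 300 mm for a shift and pi rad for a turn. A row lasts 1/10 s, in which the tool goes at most 50 mm and 8.59 degrees, less where a joint would pass 70% of its speed; a pose out of reach is approached as far as the arm can. A call with a number of a shift or a turn outside -1 to 1 is refused whole. A call with a gripper value outside its range is refused whole. The fingers move at their own pace and stop on an object; the grip force is fixed at half the most. Time passes only in rows, so rows that do not move let the fingers close, or fill a call up. It gives the time, the measured TCP pose, the force, the opening and the grip force at its end, in the units of the state.
- ctrl.get_obs(): the state, without advancing time (a new reading comes with each control period).
- ctrl.camera(name): name is "scene" or "side" or "wrist"; returns the picture (400x640x3 uint8, blue, green, red); there is no depth.
- ctrl.camera_model(name): a dict with "camera_matrix" (3x3 intrinsics, pixels), "cam_to_world" (4x4, takes a point from camera to world coordinates). Camera axes: x right, y up, looking along -z (the intrinsics and any distortion apply to the point x, -y, -z); pixel columns grow to the right and rows downward; lengths in m; the calibration is good to about 2 mm. A picture is of the moment at which its call begins: read the wrist's pose just before it. camera_model takes no time and is no camera call; for the wrist camera it gives the pose at the moment of the call.
- ctrl.hand_in(): hands the job in; it is judged then, once.
The state is a dict: "time_s": time; "q": joint angles; "dq": joint speeds; "joint_efforts": joint torques, N m; "eef_pos": TCP position; "eef_rot": TCP orientation; "wrist_force": force on the tool from outside, world axes, zero at the start; "torque": the same for the moment, N m; "opening": opening from 0.0 (shut) to 1.0 (fully open); "grasp_force": force on a finger pad.
Only numpy, scipy, OpenCV 4.12 (cv2) and the standard library are available. Lean on these libraries where they do the work, as an engineer would, in place of code of your own. Each camera call takes 0.05 s, during which the arm holds its last target. There are 200 camera calls.

## Working session

There is one attempt and no reset: what is moved stays moved. The work goes in short steps, Python scripts to look and compute and a shell command to move; the robot and the scene stay as the last step left them, time stands still between calls to the robot, and variables do not carry over. Pictures are saved under pics/ and viewed, at most 10 in all, crops included, and the job is handed in when it is done.

```bash
ls; mkdir -p pics; python3 - <<'E'
from bench import ctrl
import cv2,numpy as np
o=ctrl.get_obs();print(o['time_s'],o['eef_pos'],o['eef_rot'],o['opening'],ctrl.tip_extent)
for n in ("scene","side"):
    cv2.imwrite(f"pics/{n}0.png",ctrl.camera(n))
for n in ("scene","side","wrist"):
    m=ctrl.camera_model(n);print(n,{k:np.round(v,4).tolist() if hasattr(v,'__len__') else v for k,v in m.items()})
E
```

```text
pics
0.0 [ 0.16208802 -0.55112814  0.24141421] [-8.53705482e-04  9.89804185e-01  1.42432243e-01  6.03108898e-05] 1.0018698080076984 0.011
scene {'camera_matrix': [[393.2826, 0.0, 311.7659], [0.0, 393.2826, 201.0776], [0.0, 0.0, 1.0]], 'cam_to_world': [[-0.6902, -0.5024, 0.5208, 1.0786], [0.7233, -0.4585, 0.5163, 0.4744], [-0.0206, 0.7331, 0.6799, 0.7906], [0.0, 0.0, 0.0, 1.0]]}
side {'camera_matrix': [[504.8258, 0.0, 319.7964], [0.0, 504.8258, 186.8988], [0.0, 0.0, 1.0]], 'cam_to_world': [[0.9792, 0.1339, -0.1525, 0.3242], [-0.2029, 0.6349, -0.7454, -1.1542], [-0.0029, 0.7609, 0.6489, 1.1184], [0.0, 0.0, 0.0, 1.0]]}
wrist {'camera_matrix': [[284.8813, 0.0, 318.2455], [0.0, 284.8813, 199.2763], [0.0, 0.0, 1.0]], 'cam_to_world': [[0.2822, 0.9203, 0.2708, 0.2306], [-0.9593, 0.2711, 0.0783, -0.5309], [-0.0014, -0.2819, 0.9594, 0.3731], [0.0, 0.0, 0.0, 1.0]]}
```

View pics/scene0.png

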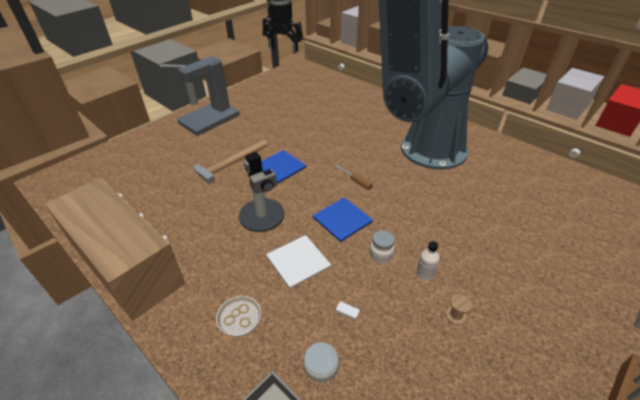

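View pics/side0.png

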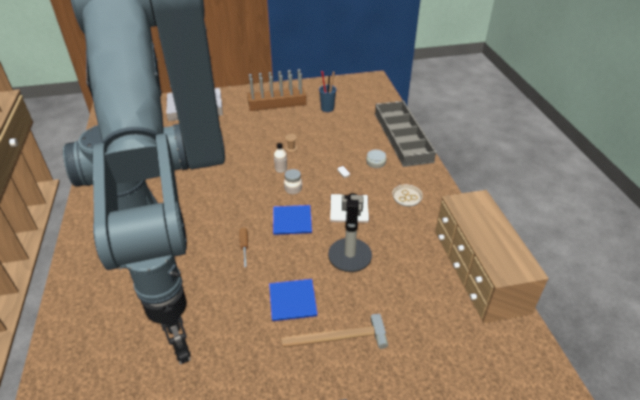

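The scene view shows the bottle at about (429,262), with its cap at (433,246). The white tile is at (299,260), the mast foot at (262,214) and the grip at (255,165). In the side view the bottle is at (280,160), the tile at (349,208) and the mast foot at (350,254).

Possible confusions in the scene view:
- **Bottle:** the jar (383,246), the round tin (321,362) and the spool (459,308) could be mistaken for it. I choose the one with the narrow neck and black cap, (429,262).
- **Tile:** the blue tiles (343,219) and (281,166) and the eraser (347,310) could be mistaken for it. I choose the white square, (299,260).
- **Mast:** the grey stand (208,95) could be mistaken for it. I choose the one with the round foot, (262,214).

```bash
cat > h.py <<'E'
import numpy as np,cv2
from bench import ctrl
def ray(m,p):
    K=m['camera_matrix'];T=np.array(m['cam_to_world'])
    d=np.linalg.inv(K)@[p[0],p[1],1.]; d=T[:3,:3]@(d*[1,-1,-1]); return T[:3,3],d/np.linalg.norm(d)
def plane(m,p,z):
    o,d=ray(m,p);return o+d*(z-o[2])/d[2]
def tri(m1,p1,m2,p2):
    R=[ray(m1,p1),ray(m2,p2)];A=0;b=0
    for o,d in R:
        P=np.eye(3)-np.outer(d,d);A=A+P;b=b+P@o
    x=np.linalg.solve(A,b);return x,[float(np.linalg.norm(np.cross(x-o,d))) for o,d in R]
def proj(m,X):
    T=np.array(m['cam_to_world']);c=T[:3,:3].T@(np.array(X)-T[:3,3]);u=m['camera_matrix']@(c*[1,-1,-1]);return u[:2]/u[2]
def blobs(mask,near,minarea=8):
    n,l,s,c=cv2.connectedComponentsWithStats(mask.astype(np.uint8))
    i=min((i for i in range(1,n) if s[i,4]>=minarea),key=lambda i:np.hypot(*(c[i]-near)));return l==i,c[i],s[i]
E
python3 - <<'E'
from h import *
S,D=cv2.imread('pics/scene0.png'),cv2.imread('pics/side0.png')
ms,md=ctrl.camera_model('scene'),ctrl.camera_model('side')
for n,im,m,tp,cp in(('scene',S,ms,(299,260),(433,246)),('side',D,md,(340,212),(279,147))):
    hsv=cv2.cvtColor(im,cv2.COLOR_BGR2HSV)
    w=(hsv[...,1]<45)&(hsv[...,2]>165)
    mk,c,s=blobs(w,tp,200);print(n,'tile',c,s)
    ct=max(cv2.findContours(mk.astype(np.uint8),0,2)[0],key=cv2.contourArea)
    q=cv2.approxPolyDP(cv2.convexHull(ct),6,True)[:,0];print([np.round(plane(m,p,.012),3).tolist() for p in q], q.tolist(),plane(m,c,.012))
    mk,c,s=blobs(hsv[...,2]<60,cp,5);print('cap',c,s)
a=cv2.resize(S[140:330,210:480],None,fx=2.9,fy=2.9)[:, :790]
b=cv2.resize(D[130:275,260:430],None,fx=3,fy=3)
cv2.imwrite('pics/c1.png',a);cv2.imwrite('pics/c2.png',b)
E
```

```text
scene tile [297.76994536 260.08251366] [ 267  235   64   52 1830]
[[0.591, -0.038, 0.012], [0.62, 0.077, 0.012], [0.732, 0.047, 0.012], [0.701, -0.067, 0.012]] [[305, 235], [330, 265], [289, 286], [267, 253]] [0.66333099 0.0074674  0.012     ]
cap [432.5   246.125] [429 242   8   9  64]
side tile [336.75072464 208.16811594] [330 194  16  28 345]
[[0.643, 0.067, 0.012], [0.63, -0.052, 0.012], [0.586, -0.047, 0.012], [0.612, 0.069, 0.012]] [[340, 194], [345, 219], [331, 220], [331, 195]] [0.61634028 0.00236492 0.012     ]
cap [279.28571429 145.5       ] [278 144   4   4  14]
```

View pics/c1.png

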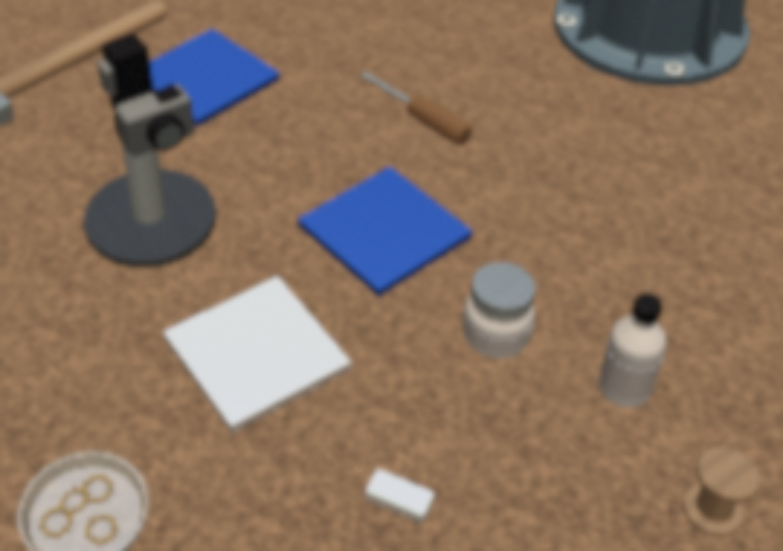

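View pics/c2.png

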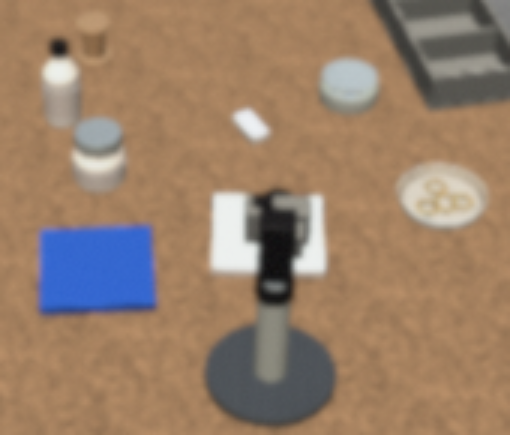

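The crops confirm the choices. In the side crop the black-capped bottle is at (60,80) and the white tile has corners (212,192), (325,193), (326,273) and (210,273). The mast foot ellipse is centred near (270,373), and the camera on the grip points at the white tile.

```bash
python3 - <<'E'
from h import *
np.set_printoptions(precision=4,suppress=True)
S,D=cv2.imread('pics/scene0.png'),cv2.imread('pics/side0.png')
ms,md=ctrl.camera_model('scene'),ctrl.camera_model('side')
f=lambda p:(p[0]/3+260-.33,p[1]/3+130-.33)
g=lambda p:(p[0]/2.9+210-.33,p[1]/2.9+140-.33)
sc=[(278,277),(350,361),(234,427),(164,333)]; sd=[(210,273),(212,192),(325,193),(326,273)]
C=np.array([tri(ms,g(a),md,f(b))[0] for a,b in zip(sc,sd)]);print('tile corners tri',C,C.mean(0))
print('cast',np.mean([plane(ms,g(p),.012) for p in sc],0),np.mean([plane(md,f(p),.012) for p in sd],0))
print('cap',tri(ms,(432.6,246.2),md,(279.3,145.6)))
# foot disc: dark mask -> plane points -> circle
for n,im,m,c in(('scene',S,ms,(262,214)),('side',D,md,(350,254))):
    hsv=cv2.cvtColor(im,cv2.COLOR_BGR2HSV).astype(int)
    mk=(im[...,2].astype(int)-im[...,0]<15)&(hsv[...,2]<110)
    mk,cc,s=blobs(mk,c,200)
    ct=max(cv2.findContours(mk.astype(np.uint8),0,1)[0],key=cv2.contourArea)[:,0]
    P=np.array([plane(m,p,.012)[:2] for p in ct]); g0=plane(m,c,.012)[:2]
    r=np.linalg.norm(P-g0,axis=1);P=P[(r>.05)&(r<.08)]
    for _ in range(5):
        A=np.c_[2*P,np.ones(len(P))];x=np.linalg.lstsq(A,(P**2).sum(1),rcond=None)[0];R=np.sqrt(x[2]+x[:2]@x[:2]);e=abs(np.linalg.norm(P-x[:2],axis=1)-R);P=P[e<max(.003,1.5*np.median(e))]
    print(n,'foot',x[:2],R,len(P))
for z in(.02,.1):
  pass
# bottle bottom: body side edges
print('bottle foot scene', plane(ms,g((628,398)),0),'side',plane(md,f((61,124)),0))
print('jar',plane(ms,g((502,290)),.065),plane(md,f((99,135)),.065),'spool',plane(ms,g((727,472)),.055),plane(md,f((93,22)),.055))
print('eraser',plane(ms,g((400,490)),.014))
E
```

```text
tile corners tri [[ 0.5841 -0.0418  0.0041]
 [ 0.614   0.0758  0.0103]
 [ 0.7328  0.0504  0.0109]
 [ 0.7022 -0.0684  0.0061]] [0.6583 0.004  0.0079]
cast [0.6611 0.0065 0.012 ] [0.6567 0.0002 0.012 ]
cap (array([0.4723, 0.2581, 0.1   ]), [0.000765370058070025, 0.0007653700580701138])
scene foot [ 0.617  -0.1858] 0.06266114021214815 96
side foot [ 0.6081 -0.1967] 0.06150810941414703 96
bottle foot scene [0.4814 0.2666 0.    ] side [0.4667 0.2449 0.    ]
jar [0.5061 0.1472 0.065 ] [0.4967 0.1356 0.065 ] spool [0.5313 0.3696 0.055 ] [0.5269 0.3662 0.055 ]
eraser [0.6857 0.1883 0.014 ]
```

```bash
cat >> h.py <<'E'
from scipy.spatial.transform import Rotation as R_
def rel(t,yaw=None):
    o=ctrl.get_obs();R=R_.from_quat(np.roll(o['eef_rot'],-1)).as_matrix()
    d=R.T@(np.array(t)-o['eef_pos']);x=np.degrees(np.arctan2(R[1,0],R[0,0]))
    print('units',np.round(d/.3,4),'tool x yaw',round(x,2),'tilt',np.round(R[:2,2],4), 'rz' ,None if yaw is None else round(-(yaw-x)/180,4))
E
python3 - <<'E'
from h import *
ms,md=ctrl.camera_model('scene'),ctrl.camera_model('side')
print([plane(ms,p,0).round(3).tolist() for p in((208,118),(180,120),(240,110))], proj(md,plane(ms,(208,118),0)))
rel((.472,.258,.2),76)
E
```

```text
[[0.402, -0.749, 0.0], [0.483, -0.818, 0.0], [0.28, -0.704, 0.0]] [318.32554466 470.15083251]
units [ 1.7515 -2.2964  0.1424] tool x yaw 16.38 tilt [-0.0001  0.0016] rz -0.3312
```

```bash
python3 -m handwheel '[[0,0,-0.0414,0,0,0,1],[0,0,-0.0414,0.05,0,0,1],[0,0,-0.0414,0.1,0,0,1],[0,0,-0.0414,0.1,0,0,1],[0,0,-0.0414,0.1,0,0,1],[0,0,-0.0414,0.1,0,0,1],[0,0,-0.0414,0.1,0,0,1],[0,0,-0.0414,0.1,0,0,1]]'; python3 -c "
from h import *
rel((.472,.258,.2),76);rel((.40,.17,.2),76)"
```

```text
time_s: 0.9
eef_pos: [0.2896, -0.41, 0.2418]
eef_rot: [-0.0, 0.786, 0.618, 0.0]
wrist_force: [0.3, -0.1, -0.1]
opening: 1.002
grasp_force: 0.0
units [2.3072 0.0642 0.1411] tool x yaw 76.32 tilt [-0.0001  0.0008] rz 0.0018
units [ 1.9654 -0.0996  0.1409] tool x yaw 76.32 tilt [-0.0001  0.0008] rz 0.0018
```

```bash
python3 -m handwheel '[[0,0,0.0018,0.1,0,0,1],[0,0,0,0.15,0.01,0,1],[0,0,0,0.16,0.01,0,1],[0,0,0,0.16,0.01,0,1],[0,0,0,0.16,0.01,0,1],[0,0,0,0.16,0.01,0,1],[0,0,0,0.16,0.01,0,1],[0,0,0,0.16,0,0,1]]'; python3 -c "
from h import *
rel((.472,.258,.2),76)"
```

```text
time_s: 1.7
eef_pos: [0.3962, -0.0621, 0.2423]
eef_rot: [0.0, 0.79, 0.613, 0.0]
wrist_force: [0.9, -0.4, -0.3]
opening: 0.996
grasp_force: 0.0
units [ 1.0963 -0.0198  0.1409] tool x yaw 75.65 tilt [ 0.0005 -0.0001] rz -0.002
```

```bash
python3 -m handwheel '[[0,0,0,0.15,-0.005,0,1],[0,0,0,0.15,-0.005,0,1],[0,0,0,0.14,-0.005,0,1],[0,0,0,0.12,-0.005,0,1],[0,0,0,0.1,0,0,1],[0,0,0,0.05,0,0,1],[0,0,0,0,0,0,1],[0,0,0,0,0,0,1]]'; python3 - <<'E'
from h import *
rel((.472,.258,.2),76)
m=ctrl.camera_model('wrist');w=ctrl.camera('wrist');cv2.imwrite('pics/w1.png',w)
np.savez('w1',K=m['camera_matrix'],T=m['cam_to_world'])
print(proj(m,(.472,.258,.1)))
E
```

```text
time_s: 2.5
eef_pos: [0.4426, 0.1437, 0.2419]
eef_rot: [-0.0, 0.789, 0.614, -0.001]
wrist_force: [-0.6, -0.3, 0.6]
opening: 1.003
grasp_force: 0.0
units [0.3935 0.0013 0.1393] tool x yaw 75.72 tilt [-0.001  -0.0005] rz -0.0015
[319.24209812  60.42273104]
```

View pics/w1.png

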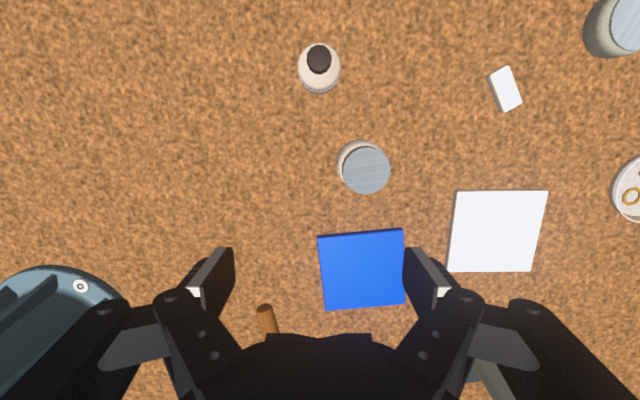

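The wrist view shows the cap at (319,59), within 2 px of the prediction. The bottle body is around (319,72), the jar at (365,168), and the white tile spans (447–548, 190–272).

```bash
python3 - <<'E'
from h import *
np.set_printoptions(precision=4,suppress=True)
z=np.load('w1.npz');m={'camera_matrix':z['K'],'cam_to_world':z['T']};im=cv2.imread('pics/w1.png')
ms=ctrl.camera_model('scene');md=ctrl.camera_model('side')
hsv=cv2.cvtColor(im,cv2.COLOR_BGR2HSV)
mk,c,s=blobs((hsv[...,1]<40)&(hsv[...,2]>190),(495,232),1000)
ct=max(cv2.findContours(mk.astype(np.uint8),0,1)[0],key=cv2.contourArea)
P=np.array([plane(m,p,.012)[:2] for p in ct[:,0]],np.float32);r=cv2.minAreaRect(P);print('tile',r)
mk,c,s=blobs(hsv[...,2]<75,(319,59),50);print('cap',c,s)
print(tri(m,c,ms,(432.6,246.2)),tri(m,c,md,(279.3,145.6)))
mk,c,s=blobs((hsv[...,1]<75)&(hsv[...,2]>110),(319,72),200);print('body',c,s)
for x in ((s[0],s[1]+s[3]/2),(s[0]+s[2]-1,s[1]+s[3]/2)):print(plane(m,x,.065))
print('foot front', plane(m,(c[0],s[1]+s[3]-1),0))
E
```

```text
tile ((0.6563922166824341, 0.004387669265270233), (0.11817167699337006, 0.12025799602270126), 75.75921630859375)
cap [282.6874 348.1634] [    0   248   638   152 51547]
(array([0.5112, 0.2427, 0.281 ]), [0.10446954042284481, 0.10446954042284472]) (array([0.4301, 0.0856, 0.2329]), [0.023998097701485536, 0.02399809770148539])
body [318.6216  71.6257] [ 297   43   44   51 1197]
[0.4503 0.262  0.065 ]
[0.4917 0.2515 0.065 ]
foot front [0.4667 0.239  0.    ]
```

```bash
python3 -m handwheel '[[0,0,-0.0015,0.1,0,0,1],[0,0,0,0.12,0,0,1],[0,0,0,0.1,0,0.02,1],[0,0,0,0.06,0,0.05,1],[0,0,0,0.0125,0,0.06,1],[0,0,0,0,0,0.05,1],[0,0,0,0,0,0,1],[0,0,0,0,0,0,1]]'; python3 - <<'E'
from h import *
rel((.4715,.2575,.055),76)
E
```

```text
time_s: 3.35
eef_pos: [0.4719, 0.2571, 0.1885]
eef_rot: [-0.0, 0.789, 0.615, -0.0]
wrist_force: [0.3, 0.3, 1.0]
opening: 1.001
grasp_force: 0.0
units [ 0.0012 -0.0014  0.4449] tool x yaw 75.86 tilt [-0.0005 -0.0002] rz -0.0008
```

```bash
python3 -m handwheel '[[0,0,0,0,-0.0014,0.06,1],[0,0,0,0,0,0.08,1],[0,0,0,0,0,0.08,1],[0,0,0,0,0,0.08,1],[0,0,0,0,0,0.07,1],[0,0,0,0,0,0.05,1],[0,0,0,0,0,0.025,1],[0,0,0,0,0,0,1]]' &&  python3 -m handwheel '[[0,0,0,0,0,0,0.6],[0,0,0,0,0,0,0.4],[0,0,0,0,0,0,0.3],[0,0,0,0,0,0,0.3],[0,0,0,0,0,0,0.3],[0,0,0,0,0,0,0.3],[0,0,0,0,0,0,0.3],[0,0,0,0,0,0,0.3]]'; python3 -c "
from h import *
rel((.4715,.2575,.055),76);rel((.6565,.0045,.055),76)"
```

```text
time_s: 4.15
eef_pos: [0.4713, 0.2578, 0.0546]
eef_rot: [-0.0, 0.788, 0.615, -0.0]
wrist_force: [-1.0, 0.0, -0.1]
opening: 1.002
grasp_force: 0.0
time_s: 4.95
eef_pos: [0.4723, 0.2586, 0.0562]
eef_rot: [0.0, 0.788, 0.615, 0.001]
wrist_force: [-1.0, -0.8, 6.5]
opening: 0.492
grasp_force: 61.5
units [-0.0041 -0.0017  0.004 ] tool x yaw 75.95 tilt [0.0022 0.0007] rz -0.0003
units [-0.6724  0.8013  0.0047] tool x yaw 75.95 tilt [0.0022 0.0007] rz -0.0003
```

```bash
python3 -m handwheel '[[0,0,0,0,0,-0.04,0.3],[0,0,0,0,0,-0.09,0.3],[0,0,0,0,0,-0.1,0.3],[0,0,0,0,0.05,-0.1,0.3],[0,0,0,0,0.12,0,0.3],[0,0,0,0,0.15,0,0.3],[0,0,0,-0.02,0.15,0,0.3],[0,0,0,-0.05,0.15,0,0.3]]'; python3 -m handwheel '[[0,0,0,-0.1,0.1,0,0.3],[0,0,0,-0.12,0.06,0,0.3],[0,0,0,-0.12,0.02,0,0.3],[0,0,0,-0.1,0,0,0.3],[0,0,0,-0.08,0,0,0.3],[0,0,0,-0.05,0,0,0.3],[0,0,0,-0.02,0,0,0.3],[0,0,0,0,0,0,0.3]]';python3 - <<'E'
from h import *
rel((.6565,.0045,.068),76)
ms=ctrl.camera_model('scene');md=ctrl.camera_model('side')
a,b,w=[ctrl.camera(n) for n in('scene','side','wrist')]
o=ctrl.get_obs()['eef_pos']
u=proj(ms,o).astype(int);v=proj(md,o).astype(int);print(u,v)
c=lambda im,p:cv2.resize(im[p[1]-65:p[1]+65,p[0]-65:p[0]+65],(390,390))
cv2.imwrite('pics/place.png',np.hstack([c(a,u),c(b,v)]))
E
```

```text
time_s: 5.75
eef_pos: [0.6481, 0.1929, 0.1547]
eef_rot: [0.0, 0.788, 0.616, 0.0]
wrist_force: [0.7, 0.3, -1.6]
opening: 0.493
grasp_force: 61.1
time_s: 6.55
eef_pos: [0.656, 0.0076, 0.1541]
eef_rot: [0.0, 0.789, 0.615, 0.0]
wrist_force: [1.0, 1.1, -2.2]
opening: 0.487
grasp_force: 61.2
units [-0.0096  0.004   0.2871] tool x yaw 75.9 tilt [0.0002 0.0002] rz -0.0006
[297 219] [349 170]
```

View pics/place.png

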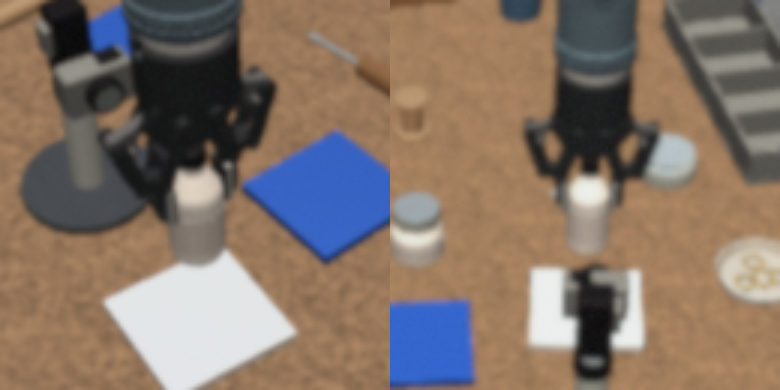

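The bottle hangs upright between the pads: in the scene crop at (197,220), in the side crop at (588,210), with the white tile below. I'll lower it in small steps.

```bash
python3 -m handwheel '[[0,0,0,-0.006,0.004,0.04,0.3],[0,0,0,0,0,0.06,0.3],[0,0,0,0,0,0.06,0.3],[0,0,0,0,0,0.05,0.3],[0,0,0,0,0,0.03,0.3],[0,0,0,0,0,0.02,0.3],[0,0,0,0,0,0.01,0.3],[0,0,0,0,0,0,0.3]]'; python3 -m handwheel '[[0,0,0,0,0,0.004,0.3],[0,0,0,0,0,0.004,0.3],[0,0,0,0,0,0.004,0.3],[0,0,0,0,0,0.003,0.3],[0,0,0,0,0,0,0.3],[0,0,0,0,0,0,0.3],[0,0,0,0,0,0,0.3],[0,0,0,0,0,0,0.3]]'
```

```text
time_s: 7.5
eef_pos: [0.6569, 0.0058, 0.0728]
eef_rot: [0.0, 0.788, 0.615, 0.0]
wrist_force: [-0.3, 0.2, -1.9]
opening: 0.492
grasp_force: 61.2
time_s: 8.3
eef_pos: [0.6567, 0.0057, 0.0683]
eef_rot: [-0.0, 0.788, 0.615, -0.0]
wrist_force: [-0.0, -0.7, -1.9]
opening: 0.493
grasp_force: 61.2
```

```bash
python3 -m handwheel '[[0,0,0,0,0,0.002,0.3],[0,0,0,0,0,0.002,0.3],[0,0,0,0,0,0.002,0.3],[0,0,0,0,0,0,0.3],[0,0,0,0,0,0,0.3],[0,0,0,0,0,0,0.3],[0,0,0,0,0,0,0.3],[0,0,0,0,0,0,0.3]]'
```

```text
time_s: 9.1
eef_pos: [0.6569, 0.0057, 0.0682]
eef_rot: [0.0, 0.788, 0.615, -0.0]
wrist_force: [-5.0, 0.3, 10.7]
opening: 0.491
grasp_force: 62.4
```

```bash
python3 -m handwheel '[[0,0,0,0,0,-0.002,0.3],[0,0,0,0,0,0,0.3],[0,0,0,0,0,0,0.52],[0,0,0,0,0,0,0.6],[0,0,0,0,0,0,0.7],[0,0,0,0,0,0,0.85],[0,0,0,0,0,0,1],[0,0,0,0,0,0,1]]';  python3 -m handwheel '[[0,0,0,0,0,0,1],[0,0,0,0,0,0,1],[0,0,0,0,0,-0.03,1],[0,0,0,0,0,-0.07,1],[0,0,0,0,0,-0.1,1],[0,0,0,0,0,-0.12,1],[0,0,0,0,0,-0.15,1],[0,0,0,0,0,-0.15,1]]'; python3 - <<'E'
from h import *
m=ctrl.camera_model('wrist');w=ctrl.camera('wrist');cv2.imwrite('pics/w2.png',w)
np.savez('w2',K=m['camera_matrix'],T=m['cam_to_world'])
E
```

```text
time_s: 9.9
eef_pos: [0.6567, 0.0057, 0.067]
eef_rot: [-0.0, 0.788, 0.615, -0.0]
wrist_force: [-0.7, 1.1, 0.8]
opening: 1.001
grasp_force: 0.0
time_s: 10.7
eef_pos: [0.6563, 0.0058, 0.2552]
eef_rot: [-0.0, 0.788, 0.615, -0.0]
wrist_force: [0.2, -0.6, -0.9]
opening: 1.002
grasp_force: 0.0
```

View pics/w2.png

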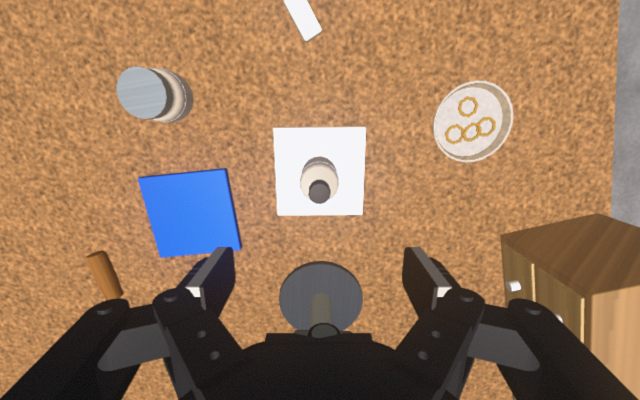

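The bottle stands on the tile with its cap at (319,191), inside the white square (274–366, 127–215). The mast foot disc is at (321,298).

```bash
python3 - <<'E'
from h import *
np.set_printoptions(precision=4,suppress=True)
z=np.load('w2.npz');m={'camera_matrix':z['K'],'cam_to_world':z['T']};im=cv2.imread('pics/w2.png')
hsv=cv2.cvtColor(im,cv2.COLOR_BGR2HSV).astype(int)
dark=(im[...,2].astype(int)-im[...,0]<12)&(hsv[...,2]<120)
# rim points: scan from outside toward the disc, upper arc
P=[]
for a in np.radians(np.arange(-175,-4,5)):
    for r in range(60,25,-1):
        x,y=321+r*np.cos(a),300+r*np.sin(a)
        if dark[int(round(y)),int(round(x))]: P.append(plane(m,(x,y),.012)[:2]);break
P=np.array(P)
for _ in range(4):
    A=np.c_[2*P,np.ones(len(P))];x=np.linalg.lstsq(A,(P**2).sum(1),rcond=None)[0];R=np.sqrt(x[2]+x[:2]@x[:2]);e=abs(np.linalg.norm(P-x[:2],axis=1)-R);P=P[e<max(.001,2*np.median(e))]
print('foot',x[:2],R,len(P))
d=np.array([.6565,.0045])-x[:2];print(np.linalg.norm(d),np.degrees(np.arctan2(d[1],d[0])))
print('bottle cap',plane(m,(319.5,190.5),.122))
ax=np.array([np.cos(np.radians(75.8)),np.sin(np.radians(75.8))])
t=x[:2]-.11*ax;print(t);rel((t[0],t[1],.32),75.8)
E
```

```text
foot [ 0.6106 -0.188 ] 0.06237370323812647 26
0.19787951814478955 76.57539164350216
bottle cap [0.6578 0.0083 0.122 ]
[ 0.5836 -0.2946]
units [-1.0317 -0.0026 -0.1829] tool x yaw 75.96 tilt [ 0.0135 -0.0023] rz 0.0009
```

```bash
python3 -m handwheel '[[0,0,0,0,0,-0.12,1],[0,0,0,-0.08,0,-0.06,1],[0,0,0,-0.14,0,0,1],[0,0,0,-0.15,0,0,1],[0,0,0,-0.15,0,0,1],[0,0,0,-0.15,0,0,1],[0,0,0,-0.15,0,0,1],[0,0,0,-0.1,0,0,1]]'; python3 -m handwheel '[[0,0,0,-0.07,0,0,1],[0,0,0,-0.04,0,0,1],[0,0,0,0,0,0,1],[0,0,0,0,0,0,1],[0,0,0,0,0,0,1],[0,0,0,0,0,0,1],[0,0,0,0,0,0,1],[0,0,0,0,0,0,1]]'; python3 - <<'E'
from h import *
m=ctrl.camera_model('wrist');w=ctrl.camera('wrist');cv2.imwrite('pics/w3.png',w)
np.savez('w3',K=m['camera_matrix'],T=m['cam_to_world'])
print(proj(m,(.6106,-.188,.213)))
E
```

```text
time_s: 11.55
eef_pos: [0.5886, -0.265, 0.3077]
eef_rot: [0.001, 0.789, 0.614, -0.0]
wrist_force: [-0.1, -0.5, -0.4]
opening: 1.004
grasp_force: 0.0
time_s: 12.35
eef_pos: [0.5819, -0.2935, 0.3071]
eef_rot: [0.0, 0.788, 0.616, -0.0]
wrist_force: [0.2, 0.9, -1.0]
opening: 0.999
grasp_force: 0.0
[322.00300035  61.66648343]
```

View pics/w3.png

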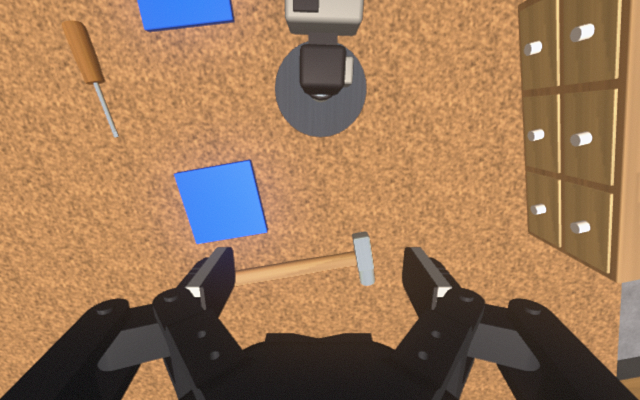

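The grip's top face is at (323,62) in the wrist view, predicted (322,62). It sits square to the image, with the button on its right at (348,70) and the camera above at (325,12).

```bash
python3 - <<'E'
from h import *
np.set_printoptions(precision=4,suppress=True)
z=np.load('w3.npz');m={'camera_matrix':z['K'],'cam_to_world':z['T']};im=cv2.imread('pics/w3.png')
ms=ctrl.camera_model('scene')
v=im.max(2).astype(int)
for y in(50,56,62,68,74): 
    r=np.where(v[y,290:360]<75)[0]+290;print(y,r.min(),r.max(),end=' | ')
c=np.where(v[36:110,318]<75)[0]+36;print('col',c.min(),c.max())
print(tri(m,(323,62),ms,(252,155.3)))
g=plane(m,(323,62),.213);print(g)
b=im[55:90,342:356];print('button px',np.argwhere(b.min(2)>130).mean(0)+[55,342])
rel((g[0],g[1],.177),75.8)
E
```

```text
50 300 345 | 56 300 345 | 62 300 344 | 68 300 344 | 74 300 343 | col 44 99
(array([ 0.6129, -0.1893,  0.2121]), [0.0019406598764625273, 0.0019406598764627055])
[ 0.6112 -0.1884  0.213 ]
button px [ 69.6011 348.5   ]
units [0.3641 0.0101 0.4338] tool x yaw 75.97 tilt [ 0.0001 -0.    ] rz 0.0009
```

```bash
python3 -m handwheel '[[0,0,0,0.06,0.0117,0,1],[0,0,0,0.1,0,0,1],[0,0,0,0.1,0,0,1],[0,0,0,0.07,0,0,1],[0,0,0,0.034,0,0,1],[0,0,0,0,0,0.04,1],[0,0,0,0,0,0.04,1],[0,0,0,0,0,0,1]]'; python3 -c "
from h import *
rel((.6116,-.1885,.177),75.8)"
```

```text
time_s: 13.2
eef_pos: [0.6101, -0.1893, 0.2796]
eef_rot: [-0.002, 0.789, 0.615, -0.001]
wrist_force: [-1.0, 0.5, 0.3]
opening: 0.996
grasp_force: 0.0
units [0.0033 0.006  0.3419] tool x yaw 75.87 tilt [-0.0047  0.0021] rz 0.0004
```

```bash
python3 -m handwheel '[[0,0,0,0.0015,0.003,0.03,1],[0,0,0,0,0,0.06,1],[0,0,0,0,0,0.07,1],[0,0,0,0,0,0.07,1],[0,0,0,0,0,0.06,1],[0,0,0,0,0,0.04,1],[0,0,0,0,0,0.01,1],[0,0,0,0,0,0,1]]'; python3 - <<'E'
from h import *
rel((.6116,-.1885,.177),75.8)
ms=ctrl.camera_model('scene');md=ctrl.camera_model('side')
a,b=[ctrl.camera(n) for n in('scene','side')]
o=ctrl.get_obs()['eef_pos']
u=proj(ms,o).astype(int);v=proj(md,o).astype(int)
c=lambda im,p:cv2.resize(im[p[1]-65:p[1]+65,p[0]-65:p[0]+65],(390,390))
cv2.imwrite('pics/grip.png',np.hstack([c(a,u),c(b,v)]))
E
```

```text
time_s: 14.0
eef_pos: [0.6125, -0.1891, 0.1809]
eef_rot: [-0.0, 0.788, 0.615, -0.0]
wrist_force: [0.1, -0.5, 1.1]
opening: 1.0
grasp_force: 0.0
units [ 0.0011 -0.0034  0.013 ] tool x yaw 75.91 tilt [-0.0003  0.0002] rz 0.0006
```

View pics/grip.png

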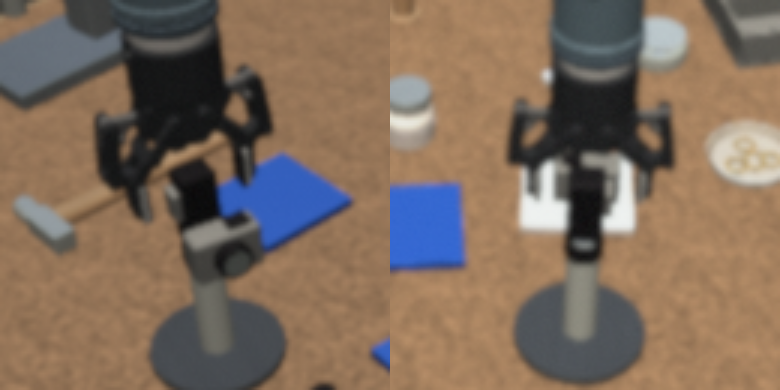

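The fingers straddle the grip, with the button facing the left finger in the scene crop at about (172,200). I'll lower 4 mm and close.

```bash
python3 -m handwheel '[[0,0,0,0,-0.0034,0.011,1],[0,0,0,0,0,0,0.7],[0,0,0,0,0,0,0.55],[0,0,0,0,0,0,0.4],[0,0,0,0,0,0,0.2],[0,0,0,0,0,0,0.2],[0,0,0,0,0,0,0.2],[0,0,0,0,0,0,0.2]]'; python3 -c "
from h import *
rel((.6116,-.1885,.177),75.8);print(ctrl.get_obs()['wrist_force'])"
```

```text
time_s: 14.9
eef_pos: [0.6112, -0.1884, 0.1788]
eef_rot: [-0.0, 0.789, 0.615, -0.0]
wrist_force: [-4.5, 1.1, 5.9]
opening: 0.394
grasp_force: 61.3
units [-0.0001  0.0013  0.006 ] tool x yaw 75.9 tilt [-0.0006  0.0002] rz 0.0006
[-4.47418825  1.13408175  5.88955205]
```

```bash
python3 -m handwheel '[[0,0,0,0,0,-0.02,0.2],[0,0,0,0,0,-0.03,0.2],[0,0,0,0,0,-0.04,0.2],[0,0,0,0,0,-0.04,0.2],[0,0,0,0,0,-0.04,0.2],[0,0,0,0,0,-0.04,0.2],[0,0,0,0,0,-0.03,0.2],[0,0,0,0,0,-0.02,0.2]]'; python3 -m handwheel '[[0,0,0,0,0,-0.03,0.2],[0,0,0,0,0,-0.03,0.2],[0,0,0,0,0,-0.03,0.2],[0,0,0,0,0,-0.02,0.2],[0,0,0,0,0,-0.01,0.2],[0,0,0,0,0,0,0.2],[0,0,0,0,0,0,0.2],[0,0,0,0,0,0,0.2]]'
```

```text
time_s: 15.7
eef_pos: [0.6112, -0.1884, 0.2568]
eef_rot: [-0.0, 0.788, 0.615, -0.0]
wrist_force: [-4.7, 0.6, -4.3]
opening: 0.395
grasp_force: 61.0
time_s: 16.5
eef_pos: [0.6113, -0.1884, 0.2927]
eef_rot: [-0.0, 0.788, 0.615, -0.0]
wrist_force: [-6.3, 2.0, -2.3]
opening: 0.391
grasp_force: 61.6
```

```bash
python3 -m handwheel '[[0,0,0,0,0,-0.006,0.2],[0,0,0,0,0,-0.005,0.2],[0,0,0,0,0,-0.005,0.2],[0,0,0,0,0,-0.005,0.2],[0,0,0,0,0,0,0.2],[0,0,0,0,0,0,0.2],[0,0,0,0,0,0,0.2],[0,0,0,0,0,0,0.2]]'
```

```text
time_s: 17.3
eef_pos: [0.6112, -0.1884, 0.2988]
eef_rot: [-0.0, 0.788, 0.615, -0.0]
wrist_force: [-6.8, 1.8, -2.9]
opening: 0.395
grasp_force: 61.4
```

```bash
python3 -m handwheel '[[0,0,0,0,0,-0.003,0.2],[0,0,0,0,0,-0.003,0.2],[0,0,0,0,0,0,0.2],[0,0,0,0,0,0,0.2],[0,0,0,0,0,0,0.2],[0,0,0,0,0,0,0.2],[0,0,0,0,0,0,0.2],[0,0,0,0,0,0,0.2]]'
```

```text
time_s: 18.1
eef_pos: [0.6112, -0.1884, 0.2989]
eef_rot: [-0.001, 0.788, 0.615, -0.0]
wrist_force: [-5.1, -0.3, -17.3]
opening: 0.389
grasp_force: 61.1
```

```bash
python3 - <<'E'
from h import *
cv2.imwrite('pics/final.png',np.hstack([ctrl.camera('scene')[100:390,190:490],ctrl.camera('side')[80:370,230:480]]))
o=ctrl.get_obs();print(o['time_s'],o['eef_pos'],o['opening'],o['grasp_force'],o['wrist_force'])
E
```

```text
18.2 [ 0.61121574 -0.1883662   0.29891598] 0.3965691714658231 61.24400854110718 [ -3.93831834  -0.08489201 -18.31989195]
```

View pics/final.png

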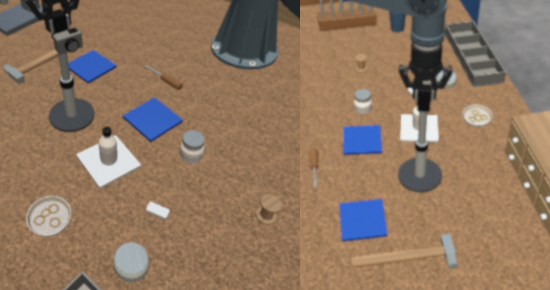

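The bottle stands mid-tile at (108,150), the mast is extended and held at (65,40), and everything else is where it was.

```bash
python3 -c "
from bench import ctrl
print(ctrl.hand_in())"
```

```text
the job is handed in; nothing more can be done
None
```

I handed the job in at about 18 s: the bottle is standing in the middle of the white tile, and the gripper is holding the mast against its second stop with the button squeezed in.

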